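# Find the rocking canister lid and press it home

### The arm

A 7-joint arm with a two-finger parallel gripper is mounted at the origin on the work surface. World frame = base frame: x ahead of the robot, y to its left, z up, the work surface at z = 0. Lengths are in mm, angles in rad, forces in N, time in s.
With the tool pointing down it reaches from about 425 to 875 mm from the base axis. Payload 8.4 kg.
Tool frame: the origin (TCP) lies midway between the tips of the shut fingers; the grasp point (between the pads) lies 19 mm behind it; z points along the fingers, y is the direction in which the jaws open and shut (so a half turn about z gives the same grasp; the last joint's range is limited). The gripper opens to 85 mm and grips with 20 to 120 N. Pads are 22 mm wide; open, the fingers measure 114 mm over their backs; the gripper's body (76 mm by 85 mm) begins 54 mm behind the grasp point. The pads swing forward as they close: fully open they stand 13 mm farther back than shut.
Start: joints at [1.17, 0.333, 0.04, 1.465, -0.013, 1.343, -0.059], TCP at [193.183, -620.6, 231.308] pointing down, gripper open.
Joint ranges: [-2.58, 2.58], [-0.38, 2.09], [-1.3, 1.39], [0.25, 2.4], [-1.5, 4.64], [0.08, 2.09], [-2.65, 2.65]. Speed limits (rad/s): [2.22, 2.22, 2.79, 2.79, 3.14, 3.14, 3.14].

### API

Orientations are given as a rotation vector (axis times angle).
In Python, from bench import status, vision, job gives the robot as it stands.
- The arm moves only by the shell command python3 -m jog 'ROWS' [OPENING] [FORCE]. ROWS is JSON, a list that holds one entry, the list of rows, each a list of 4 numbers: the shift along the world's x, y, z in m, then the turn about the world's z in rad. A call has 1 to 20 rows; each row shifts and turns the commanded pose from where the row before left it; what a row does not reach is not made up. A row lasts 1/10 s, in which the tool goes at most 50 mm and 8.59 degrees, less where a joint would pass 70% of its speed; a pose out of reach is approached as far as the arm can. A call is refused whole if a number of a shift passes 0.05 or a number of a turn 0.15, either way. A call with a gripper value outside its range is refused whole. OPENING is the opening in per cent of the stroke, from 0 (shut) to 100 (fully open), set as the call begins (- or left out, the last holds). The fingers move at their own pace and stop on an object; FORCE is the grip in N (left out, the last holds). Time passes only in rows, so rows that do not move let the fingers close. It gives the time, the measured TCP pose, the force and the opening at its end, in the units of the state.
- status.read_state(): the state, without advancing time (a new reading comes with each control period).
- vision.snapshot(name): name is "side" or "top"; returns the picture (384x512x3 uint8, blue, green, red); there is no depth.
- vision.camera_model(name): a dict with "intrinsics" (3x3 intrinsics, pixels), "k1" (the pictures are not rectified: a ray, as slopes to the right and down, at radius r is drawn at 1 + k1 r^2 times it, then the intrinsics apply), "R" (3x3) and "t" (3): a world point X has camera coordinates R X + t. Camera axes: x right, y down, z forward; pixel columns grow to the right and rows downward; lengths in mm; the calibration is good to about 2 mm. A picture is of the moment at which its call begins. camera_model takes no time and is no camera call.
- job.sign_off(): hands the job in, once; it reports no verdict.
The state is a dict: "time_s": time; "q": joint angles; "joint_vel": joint speeds; "tau": joint torques, N m; "tool_pos": TCP position; "tcp_rot": TCP orientation; "force": force on the tool from outside, world axes, zero at the start; "moment": the same for the moment, N m; "grip_width": finger opening in mm.
Only numpy, scipy, OpenCV 4.12 (cv2) and the standard library are available. Lean on these libraries where they do the work, as an engineer would, in place of code of your own. Each camera call takes 0.05 s, during which the arm holds its last target.

### The job

Four identical canisters stand on the turntable and one of their lids is not seated. Press lids down near the edge with the fingertips until you find the one that rocks, and only then press that lid down at its middle until it is fully home and level. Do not pull any lid up, and leave the other things where they are.

Things in the scene. Friction and masses are not known exactly. Their poses are not given: they have to be found in the camera images.
- coaster_a: One of four cork coasters, 92 mm wide, 4 mm thick, fixed on the turntable; origin at the centre of its underside, z up. Centred on it stands a blue canister with a flat round wooden lid, 86 mm wide, a dark disc marking its middle. The lid's top is 68 to 72 mm above this origin if home (handmade canisters differ), 3 to 4 mm higher if loose. Which coaster has the loose lid changes.
- coaster_b: One of four cork coasters, 92 mm wide, 4 mm thick, fixed on the turntable; origin at the centre of its underside, z up. Centred on it stands a blue canister with a flat round wooden lid, 86 mm wide, a dark disc marking its middle. The lid's top is 68 to 72 mm above this origin if home (handmade canisters differ), 3 to 4 mm higher if loose. Which coaster has the loose lid changes.
- coaster_c: One of four cork coasters, 92 mm wide, 4 mm thick, fixed on the turntable; origin at the centre of its underside, z up. Centred on it stands a blue canister with a flat round wooden lid, 86 mm wide, a dark disc marking its middle. The lid's top is 68 to 72 mm above this origin if home (handmade canisters differ), 3 to 4 mm higher if loose. Which coaster has the loose lid changes.
- coaster_d: One of four cork coasters, 92 mm wide, 4 mm thick, fixed on the turntable; origin at the centre of its underside, z up. Centred on it stands a blue canister with a flat round wooden lid, 86 mm wide, a dark disc marking its middle. The lid's top is 68 to 72 mm above this origin if home (handmade canisters differ), 3 to 4 mm higher if loose. Which coaster has the loose lid changes.
- rock_x (a joint): Tilt (rad) of the one loose lid about a horizontal line, 0 when level. It rocks in every direction about its middle: 2 to 4 N near its edge tips that edge 3 to 4 mm down (0.08 to 0.12 rad) onto the canister's rim; it springs back level when let go. The other three lids are rigid. The reading does not tell where the lid is.
- rock_y (a joint): Tilt (rad) of the same loose lid about the horizontal line square to that of rock_x, 0 when level.
- seal (a joint): How far the loose lid has been pushed down (m): starts at 0 to 0.001, fully home at 0.004, negative if pulled up. Held by friction: a push of 12 N or more (say 15 to 20 N) straight down on the lid's middle moves it, and it stays where it is left. A push at the edge only rocks the lid.
- susan: Round wooden lazy Susan, 370 mm wide, top 30 mm above the bench; origin at the centre of its underside. It is locked and does not turn. The four coasters stand about 100 mm from its centre, a quarter turn apart.
- funnel: Bystander, to be left alone: pink plastic funnel standing mouth down at the turntable's centre, 72 mm wide, 72 mm tall; origin at the centre of its underside.
- mug: Bystander, to be left alone: white ceramic mug on the turntable between two canisters, 68 mm wide, 80 mm tall, handle at its +y; origin at the centre of its underside.
- clip_jar: Bystander, to be left alone: squat green glass jar with clip lid on the turntable between two canisters, 68 mm wide, 71 mm tall; origin at the centre of its underside.
- pot: Bystander, to be left alone: small aluminium pot on the bench, 130 mm wide, 85 mm tall; origin at the centre of its underside.
- spoon: Bystander, to be left alone: wooden spoon lying on the bench along its own x, 240 mm long; origin under its middle.
- planter: Bystander, to be left alone: terracotta plant pot on the bench, 110 mm wide, 100 mm tall; origin at the centre of its underside.

How it is judged (in metres and radians):
On the way, in this order (a step that is already met when the one before it is completed fails the run):
1. the loose lid has been rocked by pressing its edge (tilted more than 0.04 rad about one of its lines), before being pressed home ((value of joint any of rock_x, rock_y above 0.04 rad or value of joint any of rock_x, rock_y below -0.04 rad) and not (value of joint seal above 0.0032 m)), for 0.05 s.
2. the loose lid is pressed home (value of joint seal above 0.0032 m), for 0.2 s.
At the end, for the whole second after the job is handed in: The loose lid's plug is at least 3.2 mm of its 4 mm down, the lid is level within 0.025 rad, and the bystanders are at rest within 25 mm of where they stood (value of joint seal above 0.0032 m and value of joint rock_x between -0.025 and 0.025 rad and value of joint rock_y between -0.025 and 0.025 rad and linear speed of each of funnel, mug, clip_jar, pot, spoon, planter below 0.02 m/s and distance of each of funnel, mug, clip_jar, pot, spoon, planter from where it was at the start of the episode below 0.025 m); the robot touches nothing.
It fails at once if the loose lid is pulled up by more than 3 mm (value of joint seal below -0.003 m).
It fails at once if a bystander is lifted, knocked over or moved by more than 25 mm (distance of any of funnel, mug, clip_jar, pot, spoon, planter from where it was at the start of the episode above 0.025 m or angle between any of funnel, mug, clip_jar, pot, planter's own z axis and vertical above 0.35 rad).
It also fails if it takes over 48 s, if anything falls off the work surface, if the arm or the gripper's body presses on something with over 40 N, if the wrist force passes 120 N, or if a joint passes its speed limit or range.

## Working session

There is one attempt and no reset: what is moved stays moved. The work goes in short steps, Python scripts to look and compute and a shell command to move; the robot and the scene stay as the last step left them, time stands still between calls to the robot, and variables do not carry over. Pictures are saved under pics/ and viewed, and the job is handed in when it is done.

```bash
mkdir -p pics; python3 - <<'E'
from bench import status, vision
import cv2
for n in("top","side"):
    cv2.imwrite(f"pics/{n}0.png",vision.snapshot(n)); m=vision.camera_model(n); print(n,m)
s=status.read_state(); print(s)
E
```

```text
top {'intrinsics': array([[353.62480269,   0.        , 254.65988128],
       [  0.        , 353.62480269, 193.2481281 ],
       [  0.        ,   0.        ,   1.        ]]), 'k1': 0.019146181264060813, 'R': array([[ 0.01143394, -0.9999339 , -0.00121214],
       [-0.99653577, -0.0112952 , -0.08239465],
       [ 0.08237551,  0.00215004, -0.99659904]]), 't': array([   7.93719484,  510.83068133, 1200.14581139])}
side {'intrinsics': array([[462.78115277,   0.        , 252.51859886],
       [  0.        , 462.78115277, 188.49262362],
       [  0.        ,   0.        ,   1.        ]]), 'k1': 0.012660224780657378, 'R': array([[-0.98795602, -0.1531922 ,  0.02179576],
       [-0.11195765,  0.61047161, -0.78408539],
       [ 0.10681007, -0.77708208, -0.62027014]]), 't': array([ 518.56965868,  128.55147656, 1328.83093771])}
{'time_s': 0.1, 'q': array([ 1.1697785 ,  0.33381275,  0.03988043,  1.46615933, -0.01340233,
        1.34332148, -0.05850256]), 'joint_vel': array([ 0.00103407,  0.0005105 ,  0.00108319, -0.00224538,  0.00283375,
        0.00065272,  0.000349  ]), 'tau': array([ 4.31335138e-03, -6.60015035e+01,  1.37047380e+00, -4.06473541e+01,
        1.71602948e-02,  8.97124351e-03,  8.60743285e-05]), 'tool_pos': array([ 193.06806112, -620.23648307,  230.53958869]), 'tcp_rot': array([-3.10450853e+00, -4.72047273e-01,  4.85099811e-04]), 'force': array([-0.42484086, -0.82622691,  0.19995551]), 'moment': array([ 0.02018086, -0.02403244, -0.00581321]), 'grip_width': 85.66312606249618}
```

View pics/top0.png

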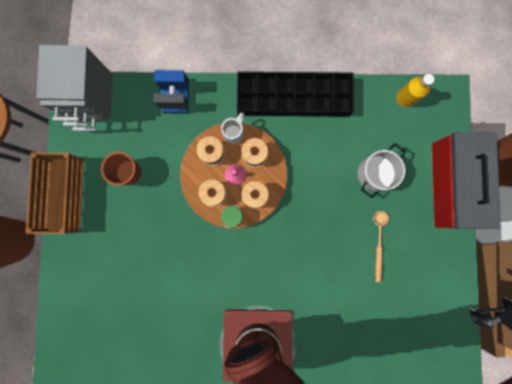

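View pics/side0.png

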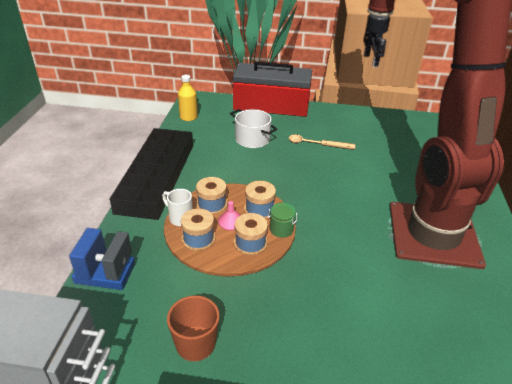

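The top view shows the lids' dark discs near (209,150), (255,151), (211,193) and (255,194). The mug is at (232,128), the jar at (232,216) and the funnel at (235,174). The side view shows the same four lids around (197,221), (211,187), (251,225) and (260,192).

```bash
cat > h.py <<'E'
import numpy as np,cv2
from bench import vision
def ray(n,uv):
    m=vision.camera_model(n);K=m["intrinsics"]
    p=cv2.undistortPoints(np.array([[uv]],float),K,np.array([m["k1"],0,0,0,0.]))[0,0]
    R=m["R"];return -R.T@m["t"],R.T@np.array([p[0],p[1],1])
def plane(n,uv,z):
    o,d=ray(n,uv);return o+d*(z-o[2])/d[2]
def tri(a,b):
    (o1,d1),(o2,d2)=ray("top",a),ray("side",b)
    d1=d1/np.linalg.norm(d1);d2=d2/np.linalg.norm(d2)
    s,*_=np.linalg.lstsq(np.c_[d1,-d2],o2-o1,rcond=None)
    p,q=o1+d1*s[0],o2+d2*s[1];return (p+q)/2,np.linalg.norm(p-q)
def proj(n,X):
    m=vision.camera_model(n)
    return cv2.projectPoints(np.array([X],float),cv2.Rodrigues(m["R"])[0],m["t"],m["intrinsics"],np.array([m["k1"],0,0,0,0.]))[0].ravel()
def dark(im,u,v,r=7):
    g=im.astype(float).sum(2);H,W=g.shape
    y,x=np.mgrid[:H,:W];k=(abs(x-u)<=r)&(abs(y-v)<=(r if r<7 else 5))
    w=np.clip(np.percentile(g[k],60)*.75-g,0,None)*k
    return np.array([(w*x).sum(),(w*y).sum()])/w.sum()
E
python3 - <<'E'
from h import *
t=cv2.imread("pics/top0.png");s=cv2.imread("pics/side0.png")
T=[dark(t,*p,6) for p in[(209,150),(255,151),(211,193),(255,194)]]
S=[dark(s,*p,6) for p in[(197,220),(211,187),(251,224),(260,191)]]
for a in T:
    b=plane("top",a,101); 
    e=[np.linalg.norm(proj("side",b)-c) for c in S]; j=int(np.argmin(e))
    print(a.round(1),S[j].round(1),"plane",b.round(1),"tri",[np.round(v,1) for v in tri(a,S[j])],round(e[j],1))
for n,a,z in[("funnel",(235,173),100),("mug",(232,128),110),("jar",(232,216),101)]:print(n,plane("top",a,z).round(0))
for n,im,c,r in(("top",t,(234,174),65),("side",s,(230,220),75)):
    cv2.imwrite(f"pics/{n}z.png",cv2.resize(im[c[1]-r:c[1]+r,c[0]-r:c[0]+r],(580,580),interpolation=cv2.INTER_CUBIC))
E
```

```text
[209.2 148.8] [196.8 218.4] plane [647.7 163.3 101. ] tri [array([648.7, 163.7,  98.9]), np.float64(1.0)] 0.8
[254.2 150.5] [210.6 185.2] plane [643.9  16.6 101. ] tri [array([645.3,  16.7,  96.8]), np.float64(1.1)] 1.3
[211.3 192. ] [250.7 223.3] plane [506.6 153.6 101. ] tri [array([507.5, 154.3,  96.2]), np.float64(1.0)] 1.6
[254.5 193.7] [260.  189.1] plane [502.5  13.9 101. ] tri [array([503.1,  13.9, 100.6]), np.float64(1.0)] 0.4
funnel [569.  78. 100.]
mug [715.  90. 110.]
jar [430.  85. 101.]
```

View pics/topz.png

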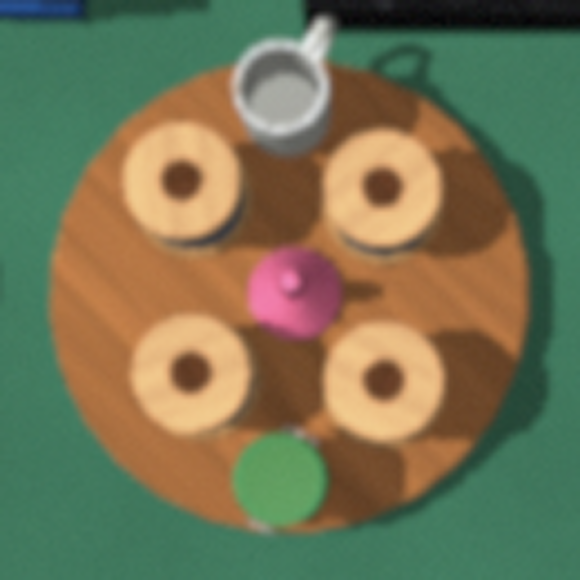

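View pics/sidez.png

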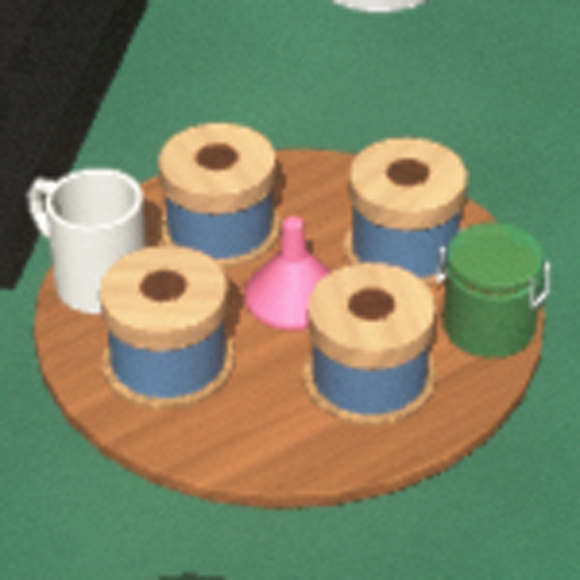

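```bash
python3 -m jog '[[[0.037,0.024,0,0],[0.037,0.024,0,0],[0.037,0.024,0,0],[0.037,0.024,0,0],[0.037,0.024,0,0],[0.037,0.024,0,0],[0.037,0.024,0,0],[0.005,0.043,0,0],[0.005,0.043,0,0],[0.005,0.043,0,0],[0.005,0.043,0,0],[0.005,0.043,0,0],[0.005,0.043,0,0],[0.005,0.043,0,0],[0.005,0.043,0,0],[0.005,0.043,0,0],[0.005,0.043,0,0]]]' 0 40
```

```text
time_s: 1.8
tool_pos: [501.8, -20.9, 231.2]
tcp_rot: [3.106, 0.472, -0.0]
force: [1.3, -0.2, 0.7]
grip_width: 0.1
```

```bash
python3 -m jog '[[[0.001,0.004,-0.04,0],[0,0,-0.04,0],[0,0,-0.03,0],[0,0,-0.008,0],[0,0,0,0],[0,0,0,0]]]'; python3 - <<'E'
from bench import vision,status
import cv2
print(status.read_state()["tool_pos"])
s=vision.snapshot("side");t=vision.snapshot("top")
a=s[145:295,155:305];b=t[109:239,169:299]
cv2.imwrite("pics/d1.png",cv2.hconcat([cv2.resize(a,(400,400),interpolation=2),cv2.resize(b,(400,400),interpolation=2)]))
E
```

```text
time_s: 2.4
tool_pos: [504.1, -18.6, 114.7]
tcp_rot: [3.106, 0.472, 0.003]
force: [-0.7, 0.5, -0.1]
grip_width: 0.2
[504.09275456 -18.63070573 114.73007704]
```

View pics/d1.png

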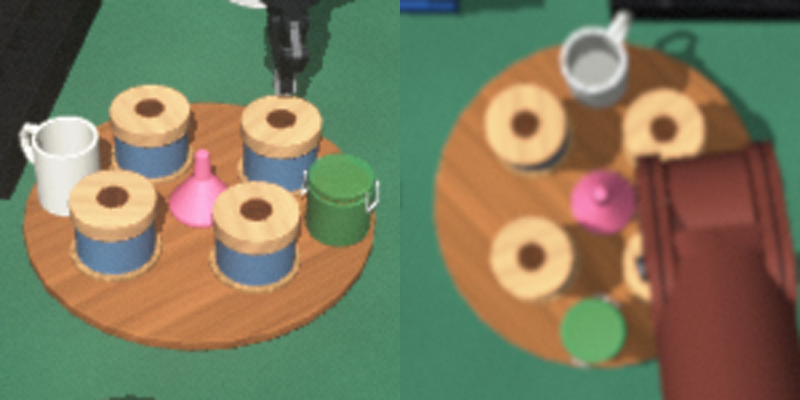

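The left (side) panel shows the shut fingertips just above the far edge of lid D, at about (285,92). The tool is on the intended edge, so I'll press in small steps.

```bash
python3 -m jog '[[[0,0.002,-0.006,0],[0,0,-0.002,0],[0,0,0,0]]]'; for i in 1 2 3 ; do python3 -m jog '[[[0,0,-0.001,0],[0,0,-0.001,0]]]' | grep -E 'time|pos|force' | tr '\n' ' '; echo; done
```

```text
time_s: 2.8
tool_pos: [503.0, -16.5, 105.1]
tcp_rot: [-3.106, -0.472, 0.001]
force: [0.2, 0.0, 0.2]
grip_width: -0.1
time_s: 3.0 tool_pos: [503.2, -16.6, 103.3] force: [-0.1, 0.3, -0.4] 
time_s: 3.2 tool_pos: [503.4, -16.9, 101.4] force: [0.1, -0.3, 1.6] 
time_s: 3.4 tool_pos: [503.4, -17.1, 99.6] force: [-2.4, -2.8, 9.0]
```

```bash
for i in 1 2 ; do python3 -m jog '[[[0,0,0,0]]]' | grep -E 'time|pos|force' | tr '\n' ' '; echo; done;  python3 -m jog '[[[0,0,-0.001,0],[0,0,0,0]]]'| grep -E 'time|pos|force' | tr '\n' ' ';python3 -m jog '[[[0,0,0.001,0],[0,0,0,0]]]'| grep -E 'time|pos|force' | tr '\n' ' ';python3 -m jog '[[[0,0,0.001,0],[0,0,0,0]]]'| grep -E 'time|pos|force' | tr '\n' ' ';python3 -m jog '[[[0,0,0.001,0],[0,0,0,0]]]'| grep -E 'time|pos|force' | tr '\n' ' '; python3 -m jog '[[[0,0,0.001,0],[0,0,0,0]]]'| grep -E 'time|pos|force' | tr '\n' ' '
```

```text
time_s: 3.5 tool_pos: [503.4, -17.1, 99.7] force: [-1.3, -2.9, 5.9] 
time_s: 3.6 tool_pos: [503.5, -17.1, 99.7] force: [-0.5, -2.3, 5.2] 
time_s: 3.8 tool_pos: [503.5, -17.2, 99.3] force: [-4.7, -3.0, 11.3] time_s: 4.0 tool_pos: [503.4, -17.1, 99.7] force: [-1.1, -2.9, 4.8] time_s: 4.2 tool_pos: [503.4, -16.6, 100.4] force: [0.7, -2.1, 3.0] time_s: 4.4 tool_pos: [503.2, -16.3, 101.3] force: [-0.3, -1.5, 1.3] time_s: 4.6 tool_pos: [503.1, -16.2, 102.3] force: [0.3, -0.5, 0.4]
```

Lid D gives softly: about 1.7 N/mm over 2.5 mm, springing back, then a hard stop. That looks like rocking. I'll press a second lid for contrast.

```bash
python3 -m jog '[[[0,0,0.03,0],[0.035,0,0,0],[0.036,0,0,0],[0.036,0,0,0],[0.035,0.002,-0.01,0],[0,0,-0.014,0],[0,0,-0.002,0],[0,0,0,0]]]'| grep -E 'time|pos|force' | tr '\n' ' ';echo;  for i in 1 2 3 4 5 6 ; do python3 -m jog '[[[0,0,-0.001,0],[0,0,0,0]]]' | grep -E 'time|pos|force' | tr '\n' ' '; echo; done
```

```text
time_s: 5.4 tool_pos: [643.8, -14.4, 105.4] force: [-0.2, 1.5, -0.2] 
time_s: 5.6 tool_pos: [645.0, -14.7, 106.2] force: [-0.2, -0.6, 0.8] 
time_s: 5.8 tool_pos: [645.1, -14.7, 104.7] force: [-0.6, 0.1, 0.3] 
time_s: 6.0 tool_pos: [645.1, -14.6, 103.3] force: [-0.1, 0.3, -0.3] 
time_s: 6.2 tool_pos: [645.1, -14.6, 102.1] force: [-0.3, -0.7, 0.7] 
time_s: 6.4 tool_pos: [645.1, -14.6, 101.1] force: [-0.4, 0.7, -0.2] 
time_s: 6.6 tool_pos: [645.1, -14.6, 100.1] force: [0.6, 0.5, -0.2]
```

```bash
 for i in 1 2 3 4 ; do python3 -m jog '[[[0,0,-0.001,0],[0,0,0,0]]]' | grep -E 'time|pos|force' | tr '\n' ' '; echo; done
```

```text
time_s: 6.8 tool_pos: [645.3, -14.6, 99.3] force: [-0.3, 0.3, 0.5] 
time_s: 7.0 tool_pos: [645.3, -14.6, 99.2] force: [-4.2, -0.8, 6.2] 
time_s: 7.2 tool_pos: [645.3, -14.6, 99.2] force: [-6.8, 0.2, 14.6] 
time_s: 7.4 tool_pos: [645.3, -14.6, 99.1] force: [-10.7, -1.2, 22.1]
```

Lid B′ is rigid: 22 N moved it only 0.1–0.2 mm. D is therefore the loose lid, and I'll press it at its middle.

```bash
python3 -m jog '[[[0,0,0.03,0],[-0.035,0.007,0,0],[-0.036,0.007,0,0],[-0.036,0.007,0,0],[-0.035,0.008,-0.008,0],[0,0,-0.01,0],[0,0,-0.002,0],[0,0,0,0]]]'| grep -E 'time|pos|force' | tr '\n' ' ';echo;  for i in 1 2 3 ; do python3 -m jog '[[[0,0,-0.001,0],[0,0,0,0]]]' | grep -E 'time|pos|force' | tr '\n' ' '; echo; done
```

```text
time_s: 8.2 tool_pos: [503.9, 14.2, 106.3] force: [-0.1, 0.4, -1.3] 
time_s: 8.4 tool_pos: [504.0, 14.4, 105.4] force: [0.6, -0.3, 0.2] 
time_s: 8.6 tool_pos: [503.4, 14.4, 104.2] force: [-0.8, 0.2, -0.3] 
time_s: 8.8 tool_pos: [503.1, 14.4, 103.2] force: [-0.1, -0.3, -0.4]
```

```bash
 for i in 1 2 3 4 5 6; do python3 -m jog '[[[0,0,-0.001,0],[0,0,0,0]]]' | grep -E 'time|pos|force' | tr '\n' ' '; echo; done
```

```text
time_s: 9.0 tool_pos: [503.3, 14.4, 102.8] force: [-1.3, -0.3, 5.7] 
time_s: 9.2 tool_pos: [503.3, 14.4, 102.0] force: [-4.0, -0.9, 9.0] 
time_s: 9.4 tool_pos: [503.4, 14.4, 101.1] force: [-3.4, -0.2, 9.0] 
time_s: 9.6 tool_pos: [503.4, 14.4, 100.1] force: [-3.4, 0.2, 9.7] 
time_s: 9.8 tool_pos: [503.3, 14.4, 99.2] force: [-1.9, -0.4, 9.1] 
time_s: 10.0 tool_pos: [503.4, 14.4, 98.8] force: [-7.9, -0.2, 17.8]
```

The lid slid 4 mm at a steady force of about 9 N and then hit a stop. I'll push a little more to confirm it's home, then lift straight up.

```bash
 for i in 1 2; do python3 -m jog '[[[0,0,-0.001,0],[0,0,0,0]]]' | grep -E 'time|pos|force' | tr '\n' ' '; echo; done; python3 -m jog '[[[0,0,0.005,0],[0,0,0.005,0],[0,0,0.03,0],[0.01,-0.03,0.04,0],[0.01,-0.04,0.02,0],[0,-0.045,0,0],[0,-0.045,0,0],[0,-0.045,0,0],[0,-0.045,0,0],[0,-0.045,0,0],[0,0,0,0],[0,0,0,0]]]'
python3 - <<'E'
from h import *
s=vision.snapshot("side");t=vision.snapshot("top")
cv2.imwrite("pics/top9.png",t);cv2.imwrite("pics/side9.png",s)
cv2.imwrite("pics/e1.png",cv2.hconcat([cv2.resize(s[145:295,155:305],(400,400),interpolation=2),cv2.resize(t[109:239,169:299],(400,400),interpolation=2)]))
s0=cv2.imread("pics/side0.png")
for p in [(197,220),(211,187),(251,224),(260,191)]:print(dark(s0,*p,6).round(2),dark(s,*p,6).round(2))
E
```

```text
time_s: 10.2 tool_pos: [503.4, 14.4, 98.7] force: [-11.5, -0.8, 26.7] 
time_s: 10.4 tool_pos: [503.5, 14.4, 98.6] force: [-15.4, -1.6, 37.4] 
time_s: 11.6
tool_pos: [522.5, -281.0, 193.9]
tcp_rot: [-3.106, -0.468, 0.001]
force: [-0.3, 0.2, -0.0]
grip_width: 0.1
[196.77 218.42] [196.77 218.43]
[210.6  185.16] [210.59 185.17]
[250.65 223.25] [250.63 223.25]
[259.99 189.12] [259.99 190.26]
```

View pics/e1.png

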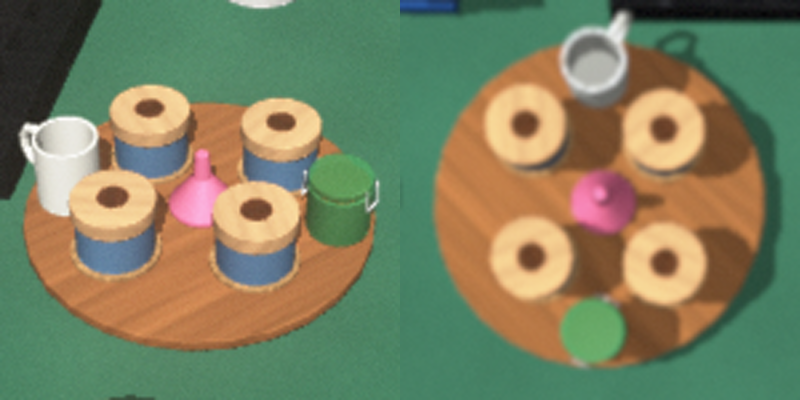

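Lid D's disc has dropped 1.1 px in the side view, which is about 4 mm. The other discs are unchanged and the mug, jar and funnel are where they were. The arm is clear, so I'll hand in.

```bash
python3 -c "
from bench import job
print(job.sign_off())"
```

```text
the job is handed in; nothing more can be done
None
```

The loose lid is pressed home, and I handed the job in at about 11.7 s of the 48 s allowed. The sign-off gives no verdict, and I had no direct reading of the lid's joints.

- **Finding it:** I pressed the edge of the lid at about (503, 14) mm. It gave softly for about 2.5 mm at 1–5 N, sprang back, then hit a hard stop, so it rocks at about 0.085 rad. For contrast, I pressed the lid at about (645, 17) mm. It was rigid, moving 0.1–0.2 mm under 22 N. I did not press the other two.
- **Pressing it home:** Pushing at the middle slid the lid from 102.8 to 98.7 mm. It then stopped hard, and I took it to 37 N. I lifted straight off and moved the arm clear.
- **Last checks:** In the side view, that lid's disc had dropped 1.14 px, about 4 mm, and the other three discs had moved 0.02 px or less. The mug, jar and funnel looked unmoved. I did not check the pot, spoon and planter closely, but the arm never came near them.
- **Disagreement:** The lid slid at about 9 N measured vertically, with up to 4 N sideways. That is below the 12 N stated, but the 4 mm travel and hard stop fit a fully seated lid.

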